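# Lock the solvent box with its blade key

### The arm

A 6-joint arm with a two-finger parallel gripper is mounted at the origin on the work surface; the furniture and walls round the work are solid. World frame = base frame: x ahead of the robot, y to its left, z up, the work surface at z = 0. Lengths are in m, angles in rad, forces in N, time in s.
With the tool pointing down it reaches from about 0.325 to 0.775 m from the base axis. Payload 5.5 kg.
Tool frame: the origin (TCP) lies midway between the tips of the shut fingers; the grasp point (between the pads) lies 19 mm behind it; z points along the fingers, y is the line along which they close (so a half turn about z gives the same grasp; the last joint's range is limited). The gripper opens to 88 mm and grips with 3 to 60 N. Pads are 20 mm wide; open, the fingers measure 115 mm over their backs; the gripper's body (75 mm by 178 mm) begins 61 mm behind the grasp point.
Start: joints at [-1.283, 0.091, 1.231, -0, 1.82, -0.057], TCP at [0.203, -0.565, 0.223] pointing down, gripper open.
Joint ranges: [-2.87, 2.87], [-0.86, 2.18], [0.17, 2.46], [-1.51, 4.65], [0.06, 2.69], [-2.65, 2.65]. Speed limits (rad/s): [2.57, 2.57, 3.01, 3.14, 3.14, 3.14].

### API

Orientations are given as a unit quaternion [w, x, y, z].
In Python, from workcell import r, vision, close_job, nets gives the robot as it stands. The module is installed in compiled form; this text tells all that it offers.
- The arm moves only by the shell command python3 -m crank 'ROWS'. ROWS is JSON, a list of rows, each a list of 3 entries, a list of its own where there are three numbers: the closure in counts, from 0 (fully open) to 255 (shut), then the shift along the tool's x, y, z in mm, then the turn, a rotation vector about the tool's x, y, z in rad. A call has 1 to 8 rows; each row is the pose to reach, as a shift and turn from the pose commanded when the call began, along the tool's axes at that moment; what a row does not reach only later rows make up. A row lasts 1/10 s, in which the tool goes at most 50 mm and 8.59 degrees, less where a joint would pass 70% of its speed; a pose out of reach is approached as far as the arm can. A call with a gripper value outside its range is refused whole. The fingers move at their own pace and stop on an object; the grip force is fixed at half the most. Time passes only in rows, so rows that repeat a pose let the fingers close. It gives the time, the measured TCP pose, the force, the opening and the grip force at its end, in the units of the state.
- r.observe(): the state, without advancing time (a new reading comes with each control period).
- vision.capture(name): name is "scene" or "top"; returns a dict with "pixels" (420x560x3 uint8, red, green, blue), "z_map" (420x560 float32, m along the optical axis (not along the pixel's ray), 0 where there is no reading), "fx", "fy", "cx", "cy" (pixels), "k1" (the pictures are not rectified: a ray, as slopes to the right and down, at radius r is drawn at 1 + k1 r^2 times it, then the intrinsics apply), "eye" and "attitude" of the camera in the world. Camera axes: x right, y down, z forward; pixel columns grow to the right and rows downward; lengths in m; the calibration is good to about 2 mm. A picture is of the moment at which its call begins.
- close_job(): hands the job in; it is judged then, once.
Trained networks look in the newest picture that a camera, given by its name, has taken for a name from the list of things; names that differ only in an ending like _2 or _b are one class to them, and where a whole thing is asked for, a point or a joint stands for the part that bears it (a point fixed in the world has none). Each returns a list of dicts, best first, with "conf" (0 to 1); they miss things now and then, are a little off and sometimes report something else, mostly with a low value. They report only what shows in the picture. A call takes as long as a camera call.
- nets.trace(camera, name): "mask" (420x560 bool, what is visible of it) and "uv" ([column, row] in pixels, amid what is visible of it).
- nets.pinpoint(camera, name): "uv" ([column, row] in pixels: a listed point, or the origin of a listed thing).
The state is a dict: "time": time; "q": joint angles; "dq": joint speeds; "joint_torque": joint torques, N m; "ee_pos": TCP position; "eef_rot": TCP orientation; "wrist_force": force on the tool from outside, world axes, zero at the start; "ft_torque": the same for the moment, N m; "opening": finger opening in m; "finger_force": force on a finger pad.
Only numpy, scipy, OpenCV 4.12 (cv2) and the standard library are available. Lean on these libraries where they do the work, as an engineer would, in place of code of your own. Each camera call takes 0.05 s, during which the arm holds its last target. There are 200 camera calls.

### The job

The green solvent box is shut but not locked. Take the red-handled key out of its wooden block, put it upright into the lock on the lid and, leaning on it only lightly, turn it gently back and forth until its blade finds the hidden slot; push it fully home and only then turn it clockwise to the stop at the red dot. Never force the key, leave it standing in the lock at the locked position, and do not disturb the ink jars.

Things in the scene. Friction and masses are not known exactly. Their poses are not given: they have to be found in the camera images.
- key: blade key upright in its block, about 100 g. Origin at the centre of the blade's lower end, z up along it. From below: steel blade 20 mm wide (x) x 4 mm thick (y), 9 mm long; round shank 22 mm thick to 50 mm, its shoulder tapered from 17 mm over 3 mm; flat red bow 34 mm wide (x) x 12 mm thick (y), from 50 to 80 mm: grip it across y. Blade and bow lie in one plane; a half turn is the same
- key_block: wooden block 64 x 64 x 40 mm, fixed; origin at the centre of its underside; in its top a round hole 26 mm in diameter, 28 mm deep, in which the key stands with its lower end 12 mm above the table
- lock_box: green steel box 122 x 142 mm, 60 mm high, shut, fixed; origin at the centre of its underside, -x is its front. On the middle of the lid stands the aluminium lock case, 56 x 56 x 34 mm, its top 94 mm above the table. On it a black mark (open) points from the keyhole to the front, and a red dot (locked) lies 50 degrees clockwise of it, seen from above
- keyhole (a point): centre of the keyhole's mouth in the top of the lock case, axes as lock_box, z up. Round bore 23.5 mm in diameter, 16 mm deep; it guides the key's shank. The key is home when its lower end is 26 mm below this mouth and its shoulder sits on the core face. A soft dust seal, without resistance, hides the inside. More than 25 N between key and lock counts as forcing
- key_tip (a point): the centre of the blade's lower end (same as the key's origin)
- jar_yellow_lid: glass ink jar with pink ink and a yellow lid, 56 mm across, 70 mm high; origin at the centre of its underside; a bystander
- jar_black_lid: glass ink jar with blue ink and a black lid, 52 mm across, 62 mm high; origin at the centre of its underside; a bystander
- jar_red_lid: glass ink jar with grey ink and a red lid, 60 mm across, 77 mm high; origin at the centre of its underside; a bystander
- core_face (a point): centre of the core's flat black face, 17 mm under the mouth (axes as lock_box). Its slot, 21.8 x 5.8 mm, lies at a hidden angle, from 0.4 rad clockwise to 0.6 rad counterclockwise (from above) of lock_box x. The face is sprung: gives 3 mm, 1.5 N at first, 7.5 N at the bottom, then solid. When the blade lines up, the face springs up round it, the push drops, and the key can go 9 mm into the slot
- locked_mark (a point): red dot on top of the lock case, 21.5 mm from the keyhole's axis: the locked position. The core takes about 0.06 N m to turn and has stops where its slot is 0.80 rad clockwise (from above) of the black mark's line (lock_box x), and 0.62 rad counterclockwise. The blade has some 0.09 rad of play either way in the slot, so at the locked stop the key stands 0.80 to 0.89 rad clockwise

How it is judged:
On the way, in this order (a step that is already met when the one before it is completed fails the run):
1. the key is out of its block (its lower end more than 45 mm above the block's underside) (z of key_tip in the frame of key_block above 0.045 m), for 0.1 s.
2. the key is home in the slot (its lower end at least 23.5 mm below the keyhole's mouth, within 5 mm of its axis) before it is turned to lock (under 0.68 rad from the black mark's line) (z of key_tip in the frame of keyhole below -0.0235 m and horizontal distance between key_tip and keyhole below 0.005 m and angle between the x axis of key and the x axis of lock_box, either way round below 0.68 rad), for 0.1 s.
3. the key, still home, is turned to the locked stop (at least 0.76 rad from the black mark's line) (angle between the x axis of key and the x axis of lock_box, either way round above 0.76 rad and z of key_tip in the frame of keyhole below -0.022 m and horizontal distance between key_tip and keyhole below 0.005 m), for 0.1 s.
At the end, for the whole second after the job is handed in: the key is turned at least 0.76 rad clockwise from the black mark's line and stands at rest, upright within 0.2 rad, in the lock with its lower end at least 22 mm below the keyhole's mouth and within 5 mm of its axis (all of step 3 and angle between key's own z axis and vertical below 0.2 rad and linear speed of key below 0.02 m/s); the robot touches nothing.
It fails at once if the key is forced: more than 25 N between the key and the lock (contact force between key and lock_box above 25 N).
It fails at once if an ink jar is moved more than 20 mm (distance of any of jar_yellow_lid, jar_black_lid, jar_red_lid from where it was at the start of the episode above 0.02 m).
It also fails if it takes over 67 s, if anything falls off the work surface, if the arm or the gripper's body presses on something with over 40 N, if the wrist force passes 120 N, or if a joint passes its speed limit or range.

## Working session

There is one attempt and no reset: what is moved stays moved. The work goes in short steps, Python scripts to look and compute and a shell command to move; the robot and the scene stay as the last step left them, time stands still between calls to the robot, and variables do not carry over. Pictures are saved under pics/ and viewed, at most 10 in all, crops included, and the job is handed in when it is done.

```bash
mkdir -p pics; cat > h.py <<'E'
import numpy as np, cv2
from scipy.spatial.transform import Rotation as R
from workcell import r, vision, nets
def rot(q):
    q=np.asarray(q,float)
    return q if q.shape==(3,3) else R.from_quat(q,scalar_first=True).as_matrix()
def rays(c,uv):
    uv=np.atleast_2d(np.asarray(uv,float)); d=np.c_[(uv[:,0]-c['cx'])/c['fx'],(uv[:,1]-c['cy'])/c['fy']]
    s=d.copy()
    for _ in range(20): s=d/(1+c['k1']*(s**2).sum(1,keepdims=True))
    return np.c_[s,np.ones(len(s))]
def world(c,uv,z=None,depth=None):
    d=rays(c,uv)@rot(c['attitude']).T; e=np.array(c['eye'])
    t=(z-e[2])/d[:,2] if depth is None else depth
    return e+d*np.reshape(t,(-1,1))
def cloud(c,mask):
    v,u=np.nonzero(mask&(c['z_map']>0)); return world(c,np.c_[u,v],depth=c['z_map'][v,u])
def save(c,n): cv2.imwrite('pics/'+n,cv2.cvtColor(c['pixels'],cv2.COLOR_RGB2BGR))
E
python3 - <<'E'
from h import *
np.set_printoptions(precision=4,suppress=True)
s=r.observe(); print(s['time'],s['ee_pos'],s['eef_rot'],s['opening'],s['wrist_force'])
for cam in ['top','scene']:
    c=vision.capture(cam); save(c,cam+'0.png'); print(cam,c['eye'],c['attitude'],c['fx'],c['k1'])
    for n in ['key','key_block','lock_box','jar_yellow_lid','jar_black_lid','jar_red_lid']:
        for t in nets.trace(cam,n)[:1]:
            p=cloud(c,t['mask']); zt=np.percentile(p[:,2],98); q=p[p[:,2]>zt-.006]
            print(n,round(t['conf'],2),t['uv'],'med',np.median(p,0),'ztop',zt,'topc',(q.min(0)+q.max(0))/2, cv2.minAreaRect((q[:,:2]*1000).astype(np.float32)))
    for n,z in [('keyhole',.094),('locked_mark',.094),('key_tip',.012),('key_block',0),('lock_box',0)]:
        for t in nets.pinpoint(cam,n)[:2]: print('pt',n,round(t['conf'],2),t['uv'],world(c,t['uv'],z))
E
```

```text
0.0 [ 0.2027 -0.5644  0.2215] [-0.001   0.9852  0.1716 -0.0001] 0.08748808165800309 [-0.5338 -0.012  -0.4535]
top [0.1709 0.1054 1.4211] [-0.0705  0.7116 -0.696   0.0651] 494.3334607955491 -0.06998354318579807
key 0.39 [223.5, 195.0] med [0.4693 0.2764 0.0865] ztop 0.09634682164177275 topc [0.4725 0.2788 0.0938] ((472.5404052734375, 278.56170654296875), (32.0870361328125, 8.901835441589355), 2.5551531314849854)
key_block 0.8 [229.6, 203.3] med [0.464  0.273  0.0393] ztop 0.04532334726228313 topc [0.4722 0.2791 0.0439] ((471.52264404296875, 279.41839599609375), (63.84092330932617, 63.75748825073242), 84.60520935058594)
lock_box 0.55 [312.4, 210.9] med [0.434  0.0264 0.0602] ztop 0.09700552602336786 topc [0.4385 0.0248 0.096 ] ((438.9942932128906, 25.464210510253906), (56.040382385253906, 56.621334075927734), 86.20467376708984)
jar_yellow_lid 0.6 [377.0, 188.2] med [ 0.5049 -0.1625  0.0678] ztop 0.0741413541217182 topc [ 0.5094 -0.1667  0.0725] ((509.2653503417969, -166.55032348632812), (50.16087341308594, 52.64334487915039), 64.41666412353516)
jar_black_lid 0.63 [264.1, 241.1] med [0.
[... 1641 characters left out ...]
 0.59 [286.2, 246.6] med [0.3414 0.1704 0.0425] ztop 0.06321663092150469 topc [0.3559 0.161  0.0606] ((355.97314453125, 160.88079833984375), (44.255889892578125, 47.4476432800293), 80.06034088134766)
jar_red_lid 0.78 [163.0, 302.3] med [0.313  0.4416 0.0569] ztop 0.07742481929624413 topc [0.3328 0.4365 0.075 ] ((332.0876159667969, 436.6492919921875), (55.268795013427734, 55.692901611328125), 25.93363380432129)
pt keyhole 0.89 [305.6, 186.3] [[0.4644 0.0095 0.094 ]]
pt locked_mark 0.94 [305.0, 197.1] [[0.4183 0.0536 0.094 ]]
pt key_tip 0.89 [200.7, 251.8] [[0.4831 0.2829 0.012 ]]
pt key_block 0.88 [200.4, 261.7] [[0.4672 0.2938 0.    ]]
pt lock_box 0.76 [305.6, 225.7] [[0.4504 0.0189 0.    ]]
```

```bash
python3 - <<'E'
import cv2,numpy as np
a=cv2.imread('pics/top0.png');b=cv2.imread('pics/scene0.png')
x=cv2.resize(a[150:280,130:430],(780,338),interpolation=cv2.INTER_CUBIC)
l=cv2.resize(a[180:240,280:345],(390,260*360//390),interpolation=cv2.INTER_CUBIC)
m=cv2.resize(b[150:280,150:400],(390,240),interpolation=cv2.INTER_CUBIC)
l=cv2.resize(l,(390,240))
cv2.imwrite('pics/v1.png',np.vstack([x,np.hstack([l,m])]))
E
```

```text
(no output)
```

View pics/v1.png

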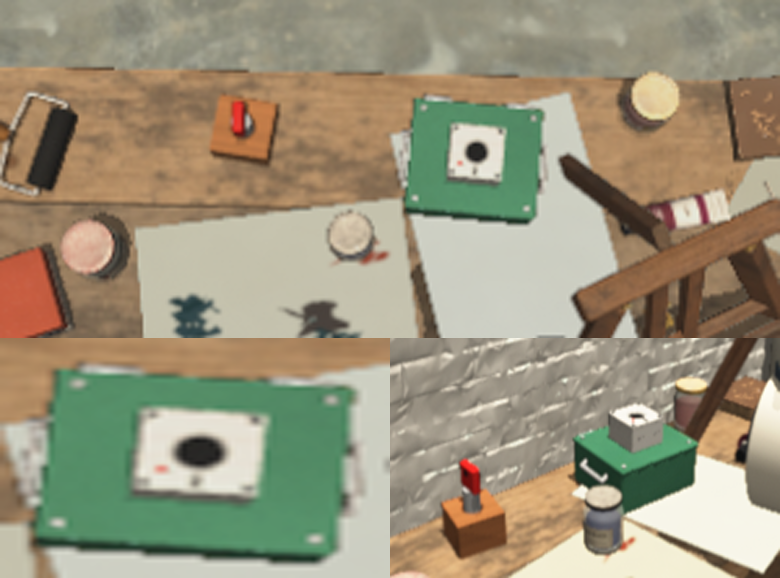

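```bash
python3 - <<'E'
from h import *
np.set_printoptions(precision=4,suppress=True,linewidth=160)
c=vision.capture('top')
# hole by dark pixels within lid top
t=nets.trace('top','lock_box')[0]['mask']; hsv=cv2.cvtColor(c['pixels'],cv2.COLOR_RGB2HSV)
v,u=np.mgrid[:420,:560]; roi=(abs(u-313)<10)&(abs(v-208)<8)
g=cv2.cvtColor(c['pixels'],cv2.COLOR_RGB2GRAY)
wgt=np.clip(120-g.astype(float),0,None)*roi
# biggest connected dark blob
n,lab,st,ce=cv2.connectedComponentsWithStats(((g<110)&roi).astype(np.uint8))
i=1+np.argmax(st[1:,4]); print('hole blob',st[i],ce[i],world(c,ce[i],.094))
w=wgt*(cv2.dilate((lab==i).astype(np.uint8),np.ones((3,3)))>0); cc=[(w*u).sum()/w.sum(),(w*v).sum()/w.sum()]; print('weighted',cc,world(c,cc,.094))
# lid top corners outline
def rect(mask,lo,hi):
    p=cloud(c,mask); p=p[(p[:,2]>lo)&(p[:,2]<hi)]; print(cv2.minAreaRect((p[:,:2]*1000).astype(np.float32)),p[:,2].mean())
rect(t,.085,.105); rect(t,.055,.07)
red=(hsv[...,1]>150)&((hsv[...,0]<8)|(hsv[...,0]>172))&(abs(u-224)<14)&(abs(v-198)<14)
p=cloud(c,red); q=p[p[:,2]>.085]; print('bow',len(q),q.mean(0)); 
d=q[:,:2]-q[:,:2].mean(0); w_,V=np.linalg.eigh(d.T@d); print(np.degrees(np.arctan2(*V[::-1,1])))
for cam in ['top','scene']:
    c=vision.capture(cam) if cam=='scene' else c
    p=cloud(c,np.ones((420,560),bool)); print(cam)
    H=np.zeros((11,15))
    for x,y,z in p:
        i,j=int(x//.08),int((y+.6)//.08)
        if 0<=i<11 and 0<=j<15: H[i,j]=max(H[i,j],z)
    print((H*100).astype(int))
a=cv2.imread('pics/top0.png');b=cv2.imread('pics/scene0.png')
cv2.imwrite('pics/v2.png',np.hstack([cv2.resize(a,(400,300)),cv2.resize(b,(400,300))]))
E
```

```text
hole blob [309 205   8   7  47] [312.8298 208.0213] [[0.4395 0.0265 0.094 ]]
weighted [np.float64(312.82214156079857), np.float64(207.99364791288565)] [[0.4396 0.0265 0.094 ]]
((438.81707763671875, 25.449459075927734), (55.82611846923828, 56.849212646484375), 86.20657348632812) 0.09311396855548432
((440.91693115234375, 25.252548217773438), (141.87896728515625, 127.07247161865234), 85.61393737792969) 0.06014216164127521
bow 52 [0.4718 0.2792 0.0921]
-179.8312551665397
top
[[ 0  0  0 56 57 58 58 58 55  1  0  0  0  0  0]
 [ 0  0 57 57 58 58 58 59 58  1  0  0  1  1  0]
 [ 0  3 57 57 55 11 56 59 58  1  1  1  1  5  5]
 [ 0 10  2 12 29 30 30  1  0  1  1  1  8  7  5]
 [ 0  0  2  2 30 30 24  6  6  6  1  0  8  8  5]
 [ 0 10 10  3  2  2 13 10  9  0  9  9  0  3  3]
 [ 0 11 17  3  3  7  6  6  6  0  9  9  0  3  2]
 [ 0  0  0  0  0  0  0  0  0  0  0  0  0  0  0]
 [ 0  0  0  0  0  0  0  0  0  0  0  0  0  0  0]
 [ 0  0  0  0  0  0  0  0  0  0  0  0  0  0  0]
 [ 0  0  0  0  0  0  0  0  0  0  0  0  0  0  0]]
scene
[[ 0  0  0  0  0 47  0 48 23  0  0  0  0  0  0]
 [ 0 34 47 47 47 47  2 48 48  0  0  0  0  0  0]
 [48 39  0  0  0  0  2 45 48 16  0  0  0  5  5]
 [48  9  0  0  0 29 29  0  0  0  0  0  7  7  5]
 [ 0  0  0  0  0 26 24  6  6  6  0  0  7  7  5]
 [ 0  0  0  2  2  0 11  9  9  0  9  9  0  3  3]
 [ 0 10 15  2  2  7  0  6  6  0  9  9  0  3  2]
 [ 0  0  0  0  0  0  0  0  0  0  0  0  0  0  0]
 [ 0  0  0  0  0  0  0  0  0  0  0  0  0  0  0]
 [ 0  0  0  0  0  0  0  0  0  0  0  0  0  0  0]
 [ 0  0  0  0  0  0  0  0  0  0  0  0  0  0  0]]
```

View pics/v2.png

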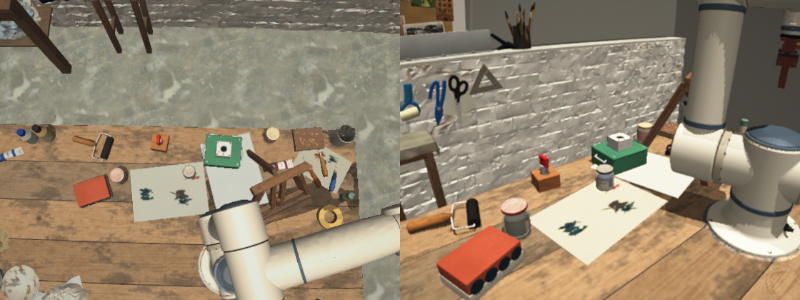

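The left half (top camera) shows the key at about (160,142), the lock at (224,149) and the easel at (270,180). The right half (scene camera) agrees with it. The easel is about 0.30 m high, so I'll lift to about 0.40 m and go round it in an arc.

```bash
cat > to.py <<'E'
# usage: to.py x y z yaw_deg -> tool-frame delta (mm, rad) from the measured pose
import sys; from h import *
s=r.observe(); M=rot(s['eef_rot']); x,y,z,w=map(float,sys.argv[1:])
w=np.radians(w); T=np.array([[np.cos(w),np.sin(w),0],[np.sin(w),-np.cos(w),0],[0,0,-1]])
print('t',round(s['time'],2),'pos',s['ee_pos'].round(4) if hasattr(s['ee_pos'],'round') else s['ee_pos'],'yaw',np.degrees(np.arctan2(M[1,0],M[0,0])).round(2),'F',np.round(s['wrist_force'],2))
print('shift',(M.T@(np.array([x,y,z])-s['ee_pos'])*1000).round(2),'turn',R.from_matrix(M.T@T).as_rotvec().round(4))
E
python3 -m crank '[[0,[0,0,-45],[0,0,0]],[0,[0,0,-90],[0,0,0]],[0,[0,0,-135],[0,0,-0.1]],[0,[20,-5,-180],[0,0,-0.24]],[0,[64,-16,-180],[0,0,-0.38]],[0,[108,-27,-180],[0,0,-0.52]],[0,[152,-38,-180],[0,0,-0.66]],[0,[196,-48,-180],[0,0,-0.8]]]'
python3 to.py 0.56 -0.15 0.40 120
```

```text
time: 2.15
ee_pos: [0.3723, -0.4522, 0.4029]
eef_rot: [0.0, 0.839, 0.544, 0.0]
wrist_force: [0.7, -1.9, 0.4]
opening: 0.0879
finger_force: 0.0
t 2.15 pos [ 0.3723 -0.4522  0.4029] yaw 65.9 F [ 0.74 -1.93  0.42]
shift [352.49  47.98   2.84] turn [ 3.000e-04  5.000e-04 -9.443e-01]
```

```bash
python3 -m crank '[[0,[44,6,0],[0,0,-0.12]],[0,[88,12,0],[0,0,-0.24]],[0,[132,18,0],[0,0,-0.36]],[0,[176,24,0],[0,0,-0.48]],[0,[220,30,0],[0,0,-0.6]],[0,[264,36,0],[0,0,-0.72]],[0,[308,42,0],[0,0,-0.83]],[0,[352,48,0],[0,0,-0.94]]]'
python3 to.py 0.515 0.15 0.30 180
```

```text
time: 2.95
ee_pos: [0.5609, -0.1508, 0.4029]
eef_rot: [0.0, 0.502, 0.865, 0.0]
wrist_force: [-0.2, -0.8, -0.3]
opening: 0.088
finger_force: 0.0
t 2.95 pos [ 0.5609 -0.1508  0.4029] yaw 119.71 F [-0.24 -0.84 -0.34]
shift [284.07 109.22 102.78] turn [ 1.0000e-04  5.0000e-04 -1.0522e+00]
```

```bash
python3 -m crank '[[0,[36,14,0],[0,0,-0.13]],[0,[71,27,0],[0,0,-0.27]],[0,[107,41,15],[0,0,-0.4]],[0,[142,55,35],[0,0,-0.54]],[0,[178,68,55],[0,0,-0.67]],[0,[213,82,75],[0,0,-0.8]],[0,[249,96,90],[0,0,-0.93]],[0,[284,109,103],[0,0,-1.06]]]'
python3 to.py 0.4725 0.280 0.15 181
```

```text
time: 3.75
ee_pos: [0.5148, 0.1498, 0.2987]
eef_rot: [-0.0, -0.004, 1.0, -0.0]
wrist_force: [1.0, -0.6, 0.2]
opening: 0.0876
finger_force: 0.0
t 3.75 pos [0.5148 0.1498 0.2987] yaw -179.5 F [ 0.98 -0.63  0.18]
shift [ 41.15 130.52 148.66] turn [-0.0001 -0.0004 -0.0088]
```

```bash
python3 -m crank '[[0,[10,33,37],[0,0,0]],[0,[20,65,74],[0,0,0]],[0,[30,98,111],[0,0,0]],[0,[41,130,149],[0,0,-0.01]],[0,[41,130.5,149],[0,0,-0.01]],[0,[41,130.5,149],[0,0,-0.01]]]'
python3 to.py 0.4725 0.280 0.066 181
python3 - <<'E'
from h import *
c=vision.capture('scene'); save(c,'s1.png'); cv2.imwrite('pics/v3.png',cv2.resize(cv2.imread('pics/s1.png')[130:310,100:340],(800,600)))
E
```

```text
time: 4.35
ee_pos: [0.4734, 0.2789, 0.1498]
eef_rot: [-0.001, -0.007, 1.0, -0.001]
wrist_force: [0.5, -0.2, -0.0]
opening: 0.0878
finger_force: 0.0
t 4.35 pos [0.4734 0.2789 0.1498] yaw -179.15 F [ 0.55 -0.25 -0.05]
shift [ 0.69  1.25 83.79] turn [-0.0013 -0.0018 -0.0026]
```

View pics/v3.png

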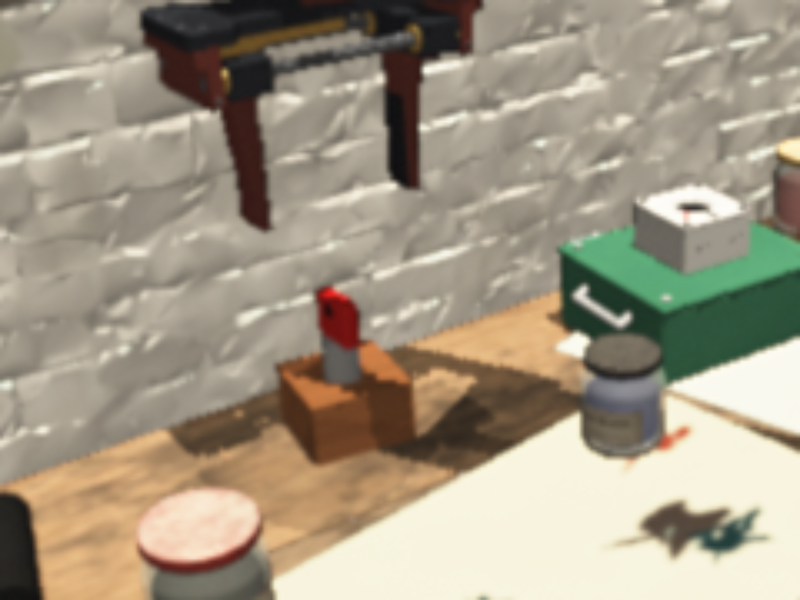

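The open fingers straddle the red bow at (338,318), with the lock off to the right. I'll descend and close.

```bash
python3 -m crank '[[0,[0,1,30],[0,0,0]],[0,[0,1,60],[0,0,0]],[0,[0,1,84],[0,0,0]],[0,[0,1,84],[0,0,0]],[255,[0,1,84],[0,0,0]],[255,[0,1,84],[0,0,0]],[255,[0,1,84],[0,0,0]],[255,[0,1,84],[0,0,0]]]'
python3 -m crank '[[255,[0,0,0],[0,0,0]],[255,[0,0,0],[0,0,0]],[255,[0,0,0],[0,0,0]],[255,[0,0,0],[0,0,0]]]'
```

```text
time: 5.2
ee_pos: [0.4748, 0.2799, 0.0682]
eef_rot: [0.001, -0.007, 1.0, 0.001]
wrist_force: [0.1, 0.2, 0.4]
opening: 0.0591
finger_force: 0.0
time: 5.6
ee_pos: [0.474, 0.2797, 0.0666]
eef_rot: [-0.0, -0.007, 1.0, -0.0]
wrist_force: [0.4, 0.5, -0.3]
opening: 0.0273
finger_force: 0.0
```

```bash
python3 -m crank '[[255,[0,0,0],[0,0,0]],[255,[0,0,0],[0,0,0]],[255,[0,0,0],[0,0,0]],[255,[0,0,0],[0,0,0]]]'; python3 to.py 0.4744 0.2797 0.170 176
```

```text
time: 6.0
ee_pos: [0.474, 0.2797, 0.0666]
eef_rot: [-0.0, -0.007, 1.0, 0.0]
wrist_force: [0.2, 0.7, -0.4]
opening: 0.0118
finger_force: 30.0
t 6.0 pos [0.474  0.2797 0.0666] yaw -179.24 F [ 0.16  0.65 -0.37]
shift [-3.7000e-01 -3.0000e-02 -1.0343e+02] turn [ 0.0001 -0.0001  0.083 ]
```

```bash
python3 -m crank '[[255,[0,0,-15],[0,0,0]],[255,[0,0,-40],[0,0,0]],[255,[0,0,-80],[0,0,0]],[255,[0,0,-120],[0,0,0]],[255,[0,0,-120],[0,0,0]]]'; python3 to.py 0.4393 0.0263 0.185 175.8
```

```text
time: 6.5
ee_pos: [0.4761, 0.2806, 0.1953]
eef_rot: [0.005, -0.007, 1.0, 0.002]
wrist_force: [-0.1, 0.4, 0.1]
opening: 0.0119
finger_force: 30.0
t 6.5 pos [0.4761 0.2806 0.1953] yaw -179.25 F [-0.13  0.37  0.09]
shift [  40.25 -253.82    8.6 ] turn [0.0053 0.0105 0.0864]
```

```bash
python3 -m crank '[[255,[6,-40,0],[0,0,0]],[255,[13,-85,0],[0,0,0.03]],[255,[20,-130,0],[0,0,0.06]],[255,[27,-175,0],[0,0,0.086]],[255,[33,-215,0],[0,0,0.086]],[255,[38,-253,0],[0,0,0.086]],[255,[38,-253,0],[0,0,0.086]],[255,[38,-253,0],[0,0,0.086]]]'; python3 to.py 0.4393 0.0263 0.185 175.8
python3 - <<'E'
from h import *
c=vision.capture('scene'); save(c,'s2.png'); t=vision.capture('top'); save(t,'t2.png')
for cc,cam in((c,'scene'),(t,'top')):
    for n in('key_tip','keyhole'): print(cam,n,[(round(x['conf'],2),x['uv']) for x in nets.pinpoint(cam,n)[:2]])
a=cv2.imread('pics/s2.png')[110:230,240:400]; b=cv2.imread('pics/t2.png')[160:260,250:383]
cv2.imwrite('pics/v4.png',np.hstack([cv2.resize(a,(400,300)),cv2.resize(b,(400,300))]))
E
```

```text
time: 7.3
ee_pos: [0.4392, 0.0257, 0.1869]
eef_rot: [0.0, 0.038, 0.999, 0.0]
wrist_force: [0.6, -0.1, -1.1]
opening: 0.0118
finger_force: 30.0
t 7.3 pos [0.4392 0.0257 0.1869] yaw 175.7 F [ 0.57 -0.13 -1.08]
shift [-0.05  0.65  1.87] turn [ 0.0003  0.0001 -0.0018]
scene key_tip [(0.75, [305.9, 175.3])]
scene keyhole []
top key_tip [(0.42, [314.1, 203.0])]
top keyhole [(0.88, [311.8, 207.8])]
```

View pics/v4.png

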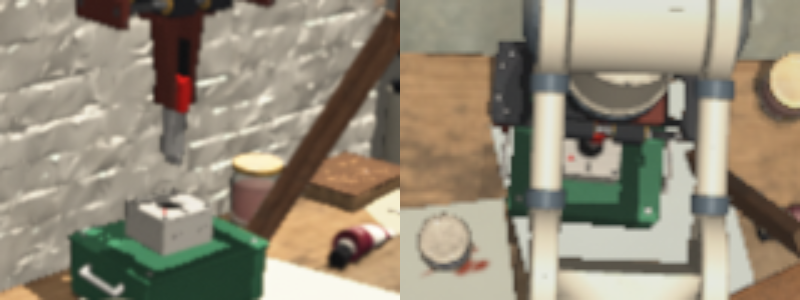

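The left half shows the key hanging over the lock, with its tip at crop (172,160), which is scene pixel (309,174). In the right half (top) the bow and hole are partly hidden by the arm. I'll measure the shank's offset in the scene view relative to the TCP and the lock.

```bash
python3 - <<'E'
from h import *
np.set_printoptions(precision=4,suppress=True)
s=r.observe(); c=vision.capture('scene'); z=c['z_map']
ms=nets.trace('scene','key'); m=ms[0]['mask']; print(ms[0]['conf'],m.sum())
p=cloud(c,m); v,u=np.nonzero(m&(z>0)); 
near=(np.hypot(p[:,0]-.44,p[:,1]-.026)<.04)
zz=p[:,2]; print('z range',zz[near].min(),zz[near].max())
R_=rot(c['attitude']); e=np.array(c['eye'])
res=[]
for row in range(v.min(),v.max()+1):
    k=(v==row)&near
    if k.sum()<4: continue
    lo,hi=u[k].min(),u[k].max()
    d=rays(c,[[(lo+hi)/2,row]])[0]@R_.T   # central ray
    t=(.0257-e[1])/d[1]; q=e+t*d; print(row,lo,hi,round(zz[k].mean(),4),'axis x at y=.0257:',q)
# cloud-based lock case in scene
b=nets.trace('scene','lock_box')[0]['mask']; pb=cloud(c,b); k=(pb[:,2]>.088)&(pb[:,2]<.1)
print('case',cv2.minAreaRect((pb[k][:,:2]*1000).astype(np.float32)))
E
```

```text
0.67 312
z range 0.13380799056712522 0.2123674232292441
142 311 314 0.212 axis x at y=.0257: [0.4296 0.0257 0.21  ]
143 310 315 0.2093 axis x at y=.0257: [0.4295 0.0257 0.2078]
144 310 315 0.2077 axis x at y=.0257: [0.4294 0.0257 0.2056]
145 310 315 0.2053 axis x at y=.0257: [0.4293 0.0257 0.2035]
146 310 315 0.2029 axis x at y=.0257: [0.4292 0.0257 0.2013]
147 310 315 0.201 axis x at y=.0257: [0.4291 0.0257 0.1991]
148 310 315 0.1988 axis x at y=.0257: [0.429  0.0257 0.1969]
149 310 315 0.1963 axis x at y=.0257: [0.4289 0.0257 0.1947]
150 310 316 0.1939 axis x at y=.0257: [0.4273 0.0257 0.1929]
151 309 316 0.1915 axis x at y=.0257: [0.4287 0.0257 0.1903]
152 309 316 0.1893 axis x at y=.0257: [0.4286 0.0257 0.1881]
153 305 315 0.1874 axis x at y=.0257: [0.4363 0.0257 0.1841]
154 304 315 0.1845 axis x at y=.0257: [0.4377 0.0257 0.1815]
155 304 313 0.1816 axis x at y=.0257: [0.4408 0.0257 0.1785]
156 304 313 0.179 axis x at y=.0257: [0.4407 0.0257 0.1762]
157 304 313 0.1772 axis x at y=.0257: [0.4406 0.0257 0.174 ]
158 304 313 0.1746 axis x at y=.0257: [0.4405 0.0257 0.1717]
159 304 31
[... 428 characters left out ...]
1568 axis x at y=.0257: [0.4397 0.0257 0.1536]
167 304 313 0.1544 axis x at y=.0257: [0.4396 0.0257 0.1513]
168 304 313 0.152 axis x at y=.0257: [0.4395 0.0257 0.149 ]
169 304 313 0.1496 axis x at y=.0257: [0.4394 0.0257 0.1467]
170 304 313 0.1473 axis x at y=.0257: [0.4393 0.0257 0.1444]
171 305 312 0.1453 axis x at y=.0257: [0.4392 0.0257 0.1421]
172 305 311 0.1425 axis x at y=.0257: [0.4407 0.0257 0.1393]
173 306 311 0.1391 axis x at y=.0257: [0.439  0.0257 0.1375]
174 307 311 0.1368 axis x at y=.0257: [0.4373 0.0257 0.1356]
175 308 311 0.1348 axis x at y=.0257: [0.4356 0.0257 0.1338]
case ((438.2381591796875, 27.340240478515625), (58.66196823120117, 58.43838119506836), 82.82816314697266)
```

```bash
python3 -m crank '[[255,[0,0.4,15],[0,0,0]],[255,[0,0.4,28],[0,0,0]],[255,[0,0.4,34],[0,0,0]],[255,[0,0.4,36],[0,0,0]],[255,[0,0.4,36],[0,0,0]],[255,[0,0.4,36],[0,0,0]]]'; python3 -m crank '[[255,[0,0,0.5],[0,0,0]],[255,[0,0,1],[0,0,0]],[255,[0,0,1.5],[0,0,0]],[255,[0,0,2],[0,0,0]],[255,[0,0,2.5],[0,0,0]],[255,[0,0,3],[0,0,0]]]'; python3 to.py 0.4393 0.0263 0.185 175.8
```

```text
time: 8.35
ee_pos: [0.4396, 0.0266, 0.151]
eef_rot: [0.0, 0.036, 0.999, 0.0]
wrist_force: [-0.1, 0.0, -0.5]
opening: 0.0118
finger_force: 30.0
time: 8.95
ee_pos: [0.4394, 0.0266, 0.1476]
eef_rot: [-0.0, 0.036, 0.999, 0.0]
wrist_force: [0.5, -0.2, -0.3]
opening: 0.0115
finger_force: 30.0
t 8.95 pos [0.4394 0.0266 0.1476] yaw 175.83 F [ 0.46 -0.25 -0.32]
shift [  0.11  -0.33 -37.41] turn [ 0.     -0.      0.0005]
```

```bash
C='python3 -m crank'; $C '[[255,[0,0,0.5],[0,0,0]],[255,[0,0,1],[0,0,0]],[255,[0,0,1.5],[0,0,0]],[255,[0,0,2],[0,0,0]],[255,[0,0,2],[0,0,0]]]' | grep -E "pos|force"; python3 to.py 0.4393 0.0263 0.185 175.8
```

```text
ee_pos: [0.4394, 0.0266, 0.1456]
wrist_force: [0.5, -0.1, -1.6]
finger_force: 30.0
t 9.45 pos [0.4394 0.0266 0.1456] yaw 175.83 F [ 0.49 -0.06 -1.59]
shift [  0.09  -0.31 -39.45] turn [-0.     -0.0001  0.0005]
```

```bash
C='python3 -m crank'; $C '[[255,[0,0,0.5],[0,0,0]],[255,[0,0,1],[0,0,0]],[255,[0,0,1.5],[0,0,0]],[255,[0,0,2],[0,0,0]],[255,[0,0,2],[0,0,0]]]' | grep -E "pos|force"
```

```text
ee_pos: [0.4394, 0.0266, 0.1435]
wrist_force: [-0.4, -0.1, -0.8]
finger_force: 30.0
```

```bash
C='python3 -m crank'; $C '[[255,[0,0,0.5],[0,0,0]],[255,[0,0,1],[0,0,0]],[255,[0,0,1.5],[0,0,0]],[255,[0,0,2],[0,0,0]],[255,[0,0,2.5],[0,0,0]],[255,[0,0,3],[0,0,0]],[255,[0,0,3],[0,0,0]]]' | grep -E "pos|force"; $C '[[255,[0,0,0.3],[0,0,0]],[255,[0,0,0.7],[0,0,0]],[255,[0,0,1],[0,0,0]],[255,[0,0,1],[0,0,0]]]'| grep -E "pos|force"
```

```text
ee_pos: [0.4394, 0.0266, 0.1405]
wrist_force: [0.4, -0.5, -1.8]
finger_force: 30.0
ee_pos: [0.4394, 0.0266, 0.1396]
wrist_force: [0.4, 0.9, -0.2]
finger_force: 30.0
```

```bash
C='python3 -m crank'; $C '[[255,[0,0,0.3],[0,0,0]],[255,[0,0,0.7],[0,0,0]],[255,[0,0,1],[0,0,0]],[255,[0,0,1],[0,0,0]]]'| grep -E "pos|t_force"; $C '[[255,[0,0,0.3],[0,0,0]],[255,[0,0,0.7],[0,0,0]],[255,[0,0,1],[0,0,0]],[255,[0,0,1],[0,0,0]]]'| grep -E "pos|t_force"
```

```text
ee_pos: [0.4394, 0.0266, 0.1386]
wrist_force: [-1.1, 0.1, -1.3]
ee_pos: [0.4394, 0.0266, 0.1376]
wrist_force: [-0.1, 1.2, -0.7]
```

```bash
C='python3 -m crank'; $C '[[255,[0,0,0.3],[0,0,0]],[255,[0,0,0.7],[0,0,0]],[255,[0,0,1],[0,0,0]],[255,[0,0,1],[0,0,0]]]'| grep -E "pos|t_force"; python3 to.py .4394 .0266 .13 175.8; python3 -c "
from h import *;print(r.observe()['ft_torque'])"
```

```text
ee_pos: [0.4394, 0.0266, 0.1366]
wrist_force: [-0.0, -0.0, -1.3]
t 12.25 pos [0.4394 0.0266 0.1366] yaw 175.83 F [-0.05 -0.04 -1.34]
shift [-0.   -0.01  6.56] turn [ 0.     -0.0001  0.0005]
[ 0.07576965 -0.12991744 -0.0051702 ]
```

```bash
C='python3 -m crank'; $C '[[255,[0,0,0.3],[0,0,0]],[255,[0,0,0.7],[0,0,0]],[255,[0,0,1],[0,0,0]],[255,[0,0,1],[0,0,0]]]'| grep -E "pos|t_force"; $C '[[255,[0,0,0.3],[0,0,0]],[255,[0,0,0.7],[0,0,0]],[255,[0,0,1],[0,0,0]],[255,[0,0,1],[0,0,0]]]'| grep -E "pos|t_force"
```

```text
ee_pos: [0.4394, 0.0266, 0.1356]
wrist_force: [0.5, 0.7, -1.2]
ee_pos: [0.4394, 0.0266, 0.1346]
wrist_force: [1.0, -0.1, -0.5]
```

```bash
C='python3 -m crank'; $C '[[255,[0,0,0.3],[0,0,0]],[255,[0,0,0.7],[0,0,0]],[255,[0,0,1],[0,0,0]],[255,[0,0,1],[0,0,0]]]'| grep -E "pos|t_force"; $C '[[255,[0,0,0.3],[0,0,0]],[255,[0,0,0.7],[0,0,0]],[255,[0,0,1],[0,0,0]],[255,[0,0,1],[0,0,0]]]'| grep -E "pos|t_force"
```

```text
ee_pos: [0.4394, 0.0266, 0.1336]
wrist_force: [0.8, 1.2, -1.3]
ee_pos: [0.4394, 0.0267, 0.1326]
wrist_force: [-0.1, 0.9, -0.4]
```

```bash
C='python3 -m crank'; $C '[[255,[0,0,0],[0,0,-0.08]],[255,[0,0,0],[0,0,-0.16]],[255,[0,0,0],[0,0,-0.24]],[255,[0,0,0],[0,0,-0.32]],[255,[0,0,0],[0,0,-0.32]]]'| grep -E "pos|t_force"; $C '[[255,[0,0,0],[0,0,-0.08]],[255,[0,0,0],[0,0,-0.16]],[255,[0,0,0],[0,0,-0.24]],[255,[0,0,0],[0,0,-0.3]],[255,[0,0,0],[0,0,-0.3]]]'| grep -E "pos|t_force"
$C '[[255,[0,0,0.3],[0,0,0]],[255,[0,0,0.7],[0,0,0]],[255,[0,0,1],[0,0,0]],[255,[0,0,1],[0,0,0]]]'| grep -E "pos|t_force"; python3 to.py .4394 .0266 .13 175.8
```

```text
ee_pos: [0.4394, 0.0266, 0.1326]
wrist_force: [0.2, 0.2, -1.2]
ee_pos: [0.4395, 0.0266, 0.1326]
wrist_force: [-0.2, 0.9, -1.1]
ee_pos: [0.4395, 0.0266, 0.1316]
wrist_force: [-0.1, 0.1, -0.3]
t 15.25 pos [0.4395 0.0266 0.1316] yaw -148.68 F [-0.06  0.07 -0.26]
shift [0.05 0.01 1.58] turn [0.     0.     0.6199]
```

```bash
C='python3 -m crank'; for i in 1; do $C '[[255,[0,0,0.3],[0,0,0]],[255,[0,0,0.7],[0,0,0]],[255,[0,0,1],[0,0,0]],[255,[0,0,1],[0,0,0]]]'| grep -E "pos|t_force"; done; $C '[[255,[0,0,0.5],[0,0,0]],[255,[0,0,0.5],[0,0,0]],[255,[0,0,0.5],[0,0,0]]]'| grep -E "pos|t_force"
```

```text
ee_pos: [0.4394, 0.0266, 0.1306]
wrist_force: [0.7, 0.0, -1.7]
ee_pos: [0.4394, 0.0266, 0.1301]
wrist_force: [0.1, 0.5, -1.2]
```

```bash
C='python3 -m crank'; $C '[[255,[0,0,0.3],[0,0,0]],[255,[0,0,0.6],[0,0,0]],[255,[0,0,0.6],[0,0,0]]]'| grep -E "pos|t_force"; $C '[[255,[0,0,0.3],[0,0,0]],[255,[0,0,0.6],[0,0,0]],[255,[0,0,0.6],[0,0,0]]]'| grep -E "pos|t_force"
```

```text
ee_pos: [0.4394, 0.0266, 0.1295]
wrist_force: [0.4, -0.6, -0.8]
ee_pos: [0.4395, 0.0266, 0.1289]
wrist_force: [0.8, 0.2, -0.3]
```

```bash
C='python3 -m crank'; $C '[[255,[0,0,0.3],[0,0,0]],[255,[0,0,0.6],[0,0,0]],[255,[0,0,0.6],[0,0,0]]]'| grep -E "pos|t_force"
```

```text
ee_pos: [0.4394, 0.0266, 0.1283]
wrist_force: [1.2, 0.0, -0.9]
```

```bash
C='python3 -m crank'; $C '[[255,[0,0,0.3],[0,0,0]],[255,[0,0,0.6],[0,0,0]],[255,[0,0,0.6],[0,0,0]]]'| grep -E "pos|t_force"; python3 - <<'E'
from h import *
c=vision.capture('scene'); save(c,'s3.png')
cv2.imwrite('pics/v5.png',cv2.resize(cv2.imread('pics/s3.png')[130:220,250:370],(800,600),interpolation=cv2.INTER_CUBIC))
E
```

```text
ee_pos: [0.4394, 0.0266, 0.1277]
wrist_force: [1.1, -0.2, -1.7]
```

View pics/v5.png

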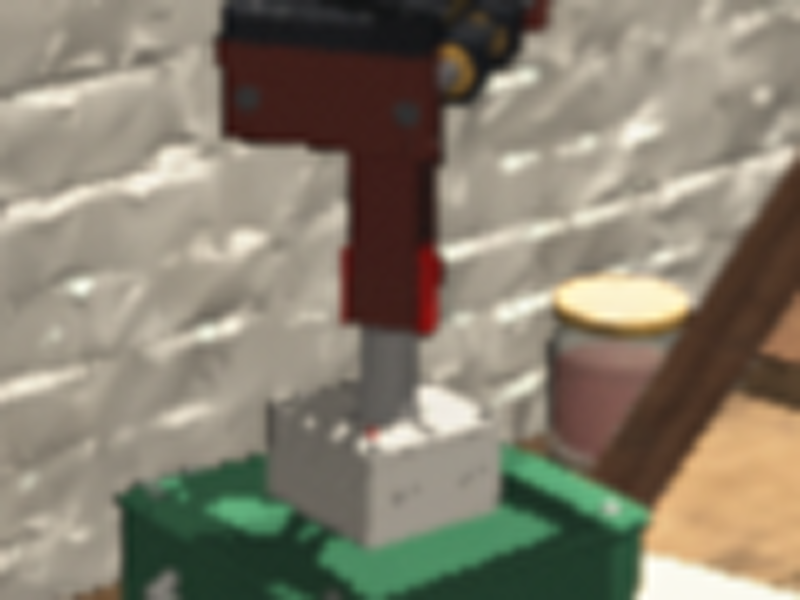

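The shank stands in the bore at (390,400) and about 28 mm of it shows, so the tip is about 21 mm down, past the core face, with no force. The blade is apparently already in the slot at this angle. I'll push gently on.

```bash
C='python3 -m crank'; $C '[[255,[0,0,0.3],[0,0,0]],[255,[0,0,0.6],[0,0,0]],[255,[0,0,0.9],[0,0,0]],[255,[0,0,0.9],[0,0,0]]]'| grep -E "pos|t_force"; $C '[[255,[0,0,0.3],[0,0,0]],[255,[0,0,0.6],[0,0,0]],[255,[0,0,0.9],[0,0,0]],[255,[0,0,0.9],[0,0,0]]]'| grep -E "pos|t_force"
```

```text
ee_pos: [0.4394, 0.0266, 0.1268]
wrist_force: [0.1, 0.6, -0.1]
ee_pos: [0.4394, 0.0266, 0.1259]
wrist_force: [1.1, -0.1, -1.2]
```

```bash
C='python3 -m crank'; $C '[[255,[0,0,0.3],[0,0,0]],[255,[0,0,0.6],[0,0,0]],[255,[0,0,0.6],[0,0,0]]]'| grep -E "pos|t_force"; $C '[[255,[0,0,0.3],[0,0,0]],[255,[0,0,0.6],[0,0,0]],[255,[0,0,0.6],[0,0,0]]]'| grep -E "pos|t_force"
```

```text
ee_pos: [0.4394, 0.0266, 0.1253]
wrist_force: [0.9, 1.0, -1.0]
ee_pos: [0.4395, 0.0266, 0.1247]
wrist_force: [0.3, 0.9, -1.2]
```

```bash
C='python3 -m crank'; $C '[[255,[0,0,0.4],[0,0,0]],[255,[0,0,0.8],[0,0,0]],[255,[0,0,0.8],[0,0,0]]]'| grep -E "pos|t_force"; $C '[[255,[0,0,0.4],[0,0,0]],[255,[0,0,0.8],[0,0,0]],[255,[0,0,0.8],[0,0,0]]]'| grep -E "pos|t_force"
```

```text
ee_pos: [0.4394, 0.0266, 0.1239]
wrist_force: [0.9, 1.0, 0.1]
ee_pos: [0.4394, 0.0266, 0.1231]
wrist_force: [0.8, 0.9, -0.1]
```

```bash
C='python3 -m crank'; $C '[[255,[0,0,0.4],[0,0,0]],[255,[0,0,0.4],[0,0,0]],[255,[0,0,0.4],[0,0,0]]]'| grep -E "pos|t_force"
```

```text
ee_pos: [0.4394, 0.0266, 0.1227]
wrist_force: [1.4, 0.1, -1.4]
```

```bash
C='python3 -m crank'; $C '[[255,[0,0,0.4],[0,0,0]],[255,[0,0,0.4],[0,0,0]],[255,[0,0,0.4],[0,0,0]]]'| grep -E "pos|t_force"; $C '[[255,[0,0,0.4],[0,0,0]],[255,[0,0,0.4],[0,0,0]],[255,[0,0,0.4],[0,0,0]]]'| grep -E "pos|t_force"
```

```text
ee_pos: [0.4394, 0.0266, 0.1224]
wrist_force: [0.3, 0.0, 0.4]
ee_pos: [0.4395, 0.0266, 0.1221]
wrist_force: [0.3, 0.3, 1.6]
```

```bash
C='python3 -m crank'; $C '[[255,[0,0,0.4],[0,0,0]],[255,[0,0,0.4],[0,0,0]],[255,[0,0,0.4],[0,0,0]]]'| grep -E "pos|t_force"
```

```text
ee_pos: [0.4395, 0.0266, 0.1216]
wrist_force: [-1.0, 0.6, 1.8]
```

```bash
C='python3 -m crank'; $C '[[255,[0,0,0],[0,0,0.05]],[255,[0,0,0],[0,0,0.1]],[255,[0,0,0],[0,0,0.15]],[255,[0,0,0],[0,0,0.2]],[255,[0,0,0],[0,0,0.25]],[255,[0,0,0],[0,0,0.3]],[255,[0,0,0],[0,0,0.3]]]'| grep -E "pos|t_force"; python3 to.py .4394 .0266 .1216 127; python3 -c "
from h import *;print(r.observe()['ft_torque'])"
```

```text
ee_pos: [0.4395, 0.0269, 0.1216]
wrist_force: [-0.6, 1.7, 1.9]
t 21.1 pos [0.4395 0.0269 0.1216] yaw -165.84 F [-0.58  1.69  1.89]
shift [ 0.13 -0.27  0.03] turn [ 6.0000e-04 -1.0000e-04  1.1721e+00]
[ 0.4265054  -0.12455128  0.05653825]
```

```bash
C='python3 -m crank'; $C '[[255,[0,0,0],[0,0,0.05]],[255,[0,0,0],[0,0,0.1]],[255,[0,0,0],[0,0,0.15]],[255,[0,0,0],[0,0,0.2]],[255,[0,0,0],[0,0,0.25]],[255,[0,0,0],[0,0,0.3]],[255,[0,0,0],[0,0,0.35]],[255,[0,0,0],[0,0,0.35]]]'| grep -E "pos|t_force"; python3 to.py .4394 .0266 .1216 127; python3 -c "
from h import *;print(r.observe()['ft_torque'])"
```

```text
ee_pos: [0.4394, 0.0271, 0.1216]
wrist_force: [-0.2, 3.0, 1.9]
t 21.9 pos [0.4394 0.0271 0.1216] yaw 174.18 F [-0.17  2.99  1.86]
shift [-0.01 -0.51  0.02] turn [ 1.000e-03 -4.000e-04  8.235e-01]
[ 0.69088316 -0.09176454  0.06207414]
```

```bash
C='python3 -m crank'; $C '[[255,[0,0,0],[0,0,0.05]],[255,[0,0,0],[0,0,0.1]],[255,[0,0,0],[0,0,0.15]],[255,[0,0,0],[0,0,0.2]],[255,[0,0,0],[0,0,0.25]],[255,[0,0,0],[0,0,0.3]],[255,[0,0,0],[0,0,0.35]],[255,[0,0,0],[0,0,0.35]]]'| grep -E "pos|t_force"; python3 to.py .4394 .0266 .1216 127; python3 -c "
from h import *;print(r.observe()['ft_torque'])"
```

```text
ee_pos: [0.4395, 0.0273, 0.1216]
wrist_force: [0.6, 4.4, 2.1]
t 22.7 pos [0.4395 0.0273 0.1216] yaw 154.18 F [0.57 4.38 2.07]
shift [-0.2  -0.64 -0.01] turn [ 0.0012 -0.0007  0.4743]
[ 1.00926425 -0.20206591  0.04513373]
```

```bash
C='python3 -m crank'; $C '[[255,[0.2,0.4,0],[0,0,0]],[255,[0.4,0.8,0],[0,0,0.05]],[255,[0.4,0.8,0],[0,0,0.1]],[255,[0.4,0.8,0],[0,0,0.15]],[255,[0.4,0.8,0],[0,0,0.2]],[255,[0.4,0.8,0],[0,0,0.25]],[255,[0.4,0.8,0],[0,0,0.3]],[255,[0.4,0.8,0],[0,0,0.3]]]'| grep -E "pos|t_force"; python3 to.py .4394 .0274 .1216 127; python3 -c "
from h import *;print(r.observe()['ft_torque'])"
```

```text
ee_pos: [0.4396, 0.0276, 0.1216]
wrist_force: [0.3, 3.6, 1.7]
t 23.5 pos [0.4396 0.0276 0.1216] yaw 136.94 F [0.34 3.55 1.72]
shift [-0.01 -0.29  0.02] turn [5.000e-04 1.000e-04 1.736e-01]
[ 0.77702032 -0.27486217  0.04386633]
```

```bash
C='python3 -m crank'; $C '[[255,[0.3,0.3,0],[0,0,0]],[255,[0.3,0.3,0],[0,0,0.03]],[255,[0.3,0.3,0],[0,0,0.06]],[255,[0.3,0.3,0],[0,0,0.09]],[255,[0.3,0.3,0],[0,0,0.12]],[255,[0.3,0.3,0],[0,0,0.12]]]'| grep -E "pos|t_force"; python3 to.py .4394 .0274 .1216 127; python3 -c "
from h import *;print(r.observe()['ft_torque'])"
```

```text
ee_pos: [0.4396, 0.0278, 0.1216]
wrist_force: [1.6, 2.6, 0.8]
t 24.1 pos [0.4396 0.0278 0.1216] yaw 129.96 F [1.6  2.56 0.76]
shift [-0.18 -0.43  0.02] turn [0.0003 0.0005 0.0517]
[ 0.43607415 -0.49643698  0.01517766]
```

```bash
C='python3 -m crank'; $C '[[255,[0,0,0],[0,0,0.02]],[255,[0,0,0],[0,0,0.04]],[255,[0,0,0],[0,0,0.04]]]'| grep -E "pos|t_force"; python3 to.py .4394 .0274 .1216 127; python3 -c "
from h import *;print(r.observe()['ft_torque'])"
```

```text
ee_pos: [0.4396, 0.0279, 0.1216]
wrist_force: [2.6, 2.8, 1.9]
t 24.4 pos [0.4396 0.0279 0.1216] yaw 127.66 F [2.61 2.75 1.87]
shift [-0.24 -0.43  0.03] turn [0.0003 0.0004 0.0115]
[ 0.40387443 -0.59775665  0.01715261]
```

```bash
C='python3 -m crank'; $C '[[255,[0.2,0.3,0],[0,0,0.01]],[255,[0.2,0.3,0],[0,0,0.02]],[255,[0.2,0.3,0],[0,0,0.02]]]'| grep -E "pos|t_force"; python3 to.py .4394 .0274 .1216 127; python3 - <<'E'
from h import *
print(r.observe()['ft_torque'],r.observe()['opening'])
c=vision.capture('scene'); save(c,'s4.png'); t=vision.capture('top'); save(t,'t4.png')
a=cv2.imread('pics/s4.png')[130:220,250:370]; b=cv2.imread('pics/t4.png')[170:245,260:360]
cv2.imwrite('pics/v6.png',np.hstack([cv2.resize(x,(400,300),interpolation=cv2.INTER_CUBIC) for x in(a,b)]))
E
```

```text
ee_pos: [0.4396, 0.028, 0.1216]
wrist_force: [2.3, 0.9, 1.2]
t 24.7 pos [0.4396 0.028  0.1216] yaw 126.52 F [2.27 0.9  1.19]
shift [-0.36 -0.53 -0.02] turn [-0.0002  0.0006 -0.0084]
[ 0.03409744 -0.63441583  0.01007979] 0.011860593110828838
```

View pics/v6.png

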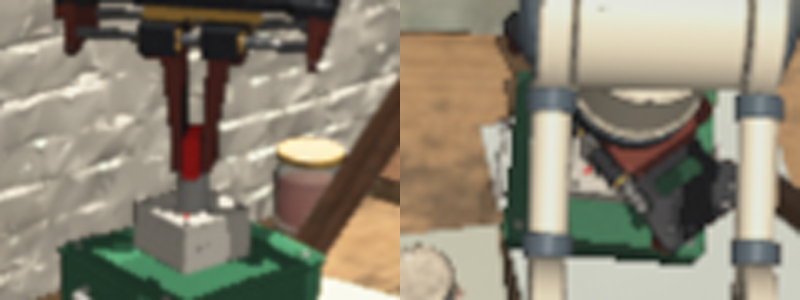

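The key is still home, the shank just shows above the case at (192,195), and the fingers have turned to about the red dot. I'll feel for the stop in small steps.

```bash
C='python3 -m crank'; $C '[[255,[-0.2,0.1,0],[0,0,0.01]],[255,[-0.2,0.1,0],[0,0,0.02]],[255,[-0.2,0.1,0],[0,0,0.03]]]'| grep -E "pos|t_force"; python3 to.py .4394 .0274 .1216 127|head -1; python3 -c "
from h import *;print(r.observe()['ft_torque'])"
```

```text
ee_pos: [0.4397, 0.028, 0.1215]
wrist_force: [1.3, -0.7, 2.2]
t 25.1 pos [0.4397 0.028  0.1215] yaw 124.78 F [ 1.32 -0.72  2.16]
[-0.1236291  -0.51082774  0.06720188]
```

```bash
C='python3 -m crank'; $C '[[255,[0,0,0],[0,0,0.01]],[255,[0,0,0],[0,0,0.02]],[255,[0,0,0],[0,0,0.02]]]'| grep -E "pos|t_force"; python3 to.py .4394 .0274 .1216 127|head -1; python3 -c "
from h import *;print(r.observe()['ft_torque'])"
```

```text
ee_pos: [0.4397, 0.0281, 0.1215]
wrist_force: [1.6, -0.3, 1.8]
t 25.4 pos [0.4397 0.0281 0.1215] yaw 123.66 F [ 1.6  -0.33  1.75]
[-0.21501865 -0.48815672  0.03764452]
```

```bash
C='python3 -m crank'; $C '[[255,[0,0,0],[0,0,0.01]],[255,[0,0,0],[0,0,0.02]],[255,[0,0,0],[0,0,0.03]]]'| grep -E "pos|t_force"; python3 to.py .4394 .0274 .1216 127|head -1; python3 -c "
from h import *;print(r.observe()['ft_torque'])"
```

```text
ee_pos: [0.4397, 0.0281, 0.1215]
wrist_force: [1.9, -0.6, 2.0]
t 25.7 pos [0.4397 0.0281 0.1215] yaw 121.92 F [ 1.88 -0.57  1.99]
[-0.28840846 -0.48271197  0.16163126]
```

```bash
C='python3 -m crank'; $C '[[255,[0,0,0],[0,0,-0.02]],[255,[0,0,0],[0,0,-0.03]],[100,[0,0,0],[0,0,-0.03]],[100,[0,0,0],[0,0,-0.03]],[100,[0,0,0],[0,0,-0.03]],[100,[0,0,0],[0,0,-0.03]],[100,[0,0,0],[0,0,-0.03]],[100,[0,0,0],[0,0,-0.03]]]'; python3 to.py .4394 .0274 .1216 127|head -1
```

```text
time: 26.5
ee_pos: [0.4397, 0.0282, 0.1215]
eef_rot: [-0.0, 0.472, 0.882, -0.0]
wrist_force: [-0.1, -0.5, -0.0]
opening: 0.0526
finger_force: 0.0
t 26.5 pos [0.4397 0.0282 0.1215] yaw 123.69 F [-0.07 -0.52 -0.03]
```

```bash
C='python3 -m crank'; $C '[[100,[0,0,-10],[0,0,0]],[100,[0,0,-30],[0,0,0]],[100,[0,0,-70],[0,0,0]],[100,[0,0,-110],[0,0,0]],[100,[0,0,-150],[0,0,0]],[100,[0,0,-150],[0,0,0]]]'|head -2; python3 - <<'E'
from h import *
np.set_printoptions(precision=4,suppress=True)
c=vision.capture('scene'); save(c,'s5.png'); t=vision.capture('top'); save(t,'t5.png')
for cam,cc in(('scene',c),('top',t)):
    m=nets.trace(cam,'key')
    hsv=cv2.cvtColor(cc['pixels'],cv2.COLOR_RGB2HSV); red=(hsv[...,1]>150)&((hsv[...,0]<8)|(hsv[...,0]>172))
    p=cloud(cc,red); p=p[(np.hypot(p[:,0]-.4393,p[:,1]-.0265)<.03)&(p[:,2]>.1)&(p[:,2]<.16)]
    print(cam,m and m[0]['conf'],len(p),p.mean(0) if len(p) else '',np.percentile(p[:,2],[2,98]) if len(p) else '')
    if len(p):
        q=p[p[:,2]>p[:,2].max()-.008]; d=q[:,:2]-q[:,:2].mean(0); w,V=np.linalg.eigh(d.T@d); print('top pts',len(q),q.mean(0),'yaw',np.degrees(np.arctan2(V[1,1],V[0,1])))
a=cv2.imread('pics/s5.png')[130:220,250:370]; b=cv2.imread('pics/t5.png')[170:245,260:360]
cv2.imwrite('pics/v7.png',np.hstack([cv2.resize(x,(400,300),interpolation=cv2.INTER_CUBIC) for x in(a,b)]))
E
```

```text
time: 27.1
ee_pos: [0.4411, 0.0282, 0.2788]
scene 0.48 84 [0.4308 0.0367 0.1368] [0.1205 0.1486]
top pts 33 [0.4323 0.0349 0.146 ] yaw 119.61190310232466
top 0.62 36 [0.4337 0.0329 0.1461] [0.1331 0.152 ]
top pts 27 [0.4343 0.0319 0.1484] yaw 125.28749555639665
```

View pics/v7.png

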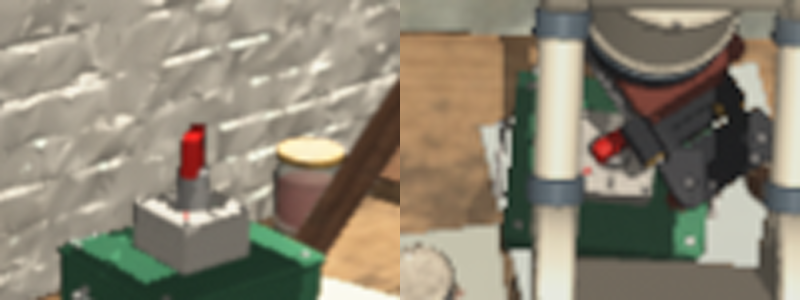

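The key stands upright in the lock at (192,165). The bow top is at z ≈ 0.148 m, so the tip is about 26 mm deep. Its plane lies toward the red dot at a yaw of about −56°, and the gripper is clear of it. I'm handing the job in.

```bash
python3 -m crank '[[100,[0,0,0],[0,0,0]],[100,[0,0,0],[0,0,0]],[100,[0,0,0],[0,0,0]]]'|head -1; python3 -c "
from workcell import close_job; print(close_job())"
```

```text
time: 27.6
the job is handed in; nothing more can be done
None
```

The job is handed in, with no verdict shown: the key stands upright and home in the lock, turned clockwise to the locked stop at the red dot, never forced by the wrist readings, with the jars untouched and the arm clear at 27.6 s of the 67 s allowed.

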